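Weigh a sample tin on the spring balance and set its index

TASK

Weigh the taller of the two lidded tins: carry it upright by its bail and hang it by the raised bend in the middle of the bail on the hook of the spring balance, going down with the hook until the spring carries the whole weight before you let go, so that the hook neither drops nor springs back, and without forcing it to its bottom stop. When the hook has come to rest, slide the balance's index down (its knob is on top of the index rod) until the index tip is level with the pointer, and leave the tin hanging freely and still. Do not shift the other tin, the sample pots, the beaker or the vial.

Things in the scene. Friction and masses are not known exactly. Their poses are not given: they have to be found in the camera images.
- tall_tin_center (a point): the taller lidded metal tin, 84 mm across, 70 mm high to its lid, pale band round it, 0.14 to 0.45 kg (unknown). Point on its axis 35 mm above its underside; z up. A rigid wire bail stands over the tin in its y-z plane: uprights at y = -44 and +44 mm, level top along y, 120 mm above the underside
- tall_tin_grip (a point): middle of the black sleeve on the +y half of the tall tin's bail: 9 mm thick, from 14.5 to 39.5 mm off the tin's axis, 50 mm above the lid. Grip it with the fingers closing along the tin's x, clear of the bail's middle. A like sleeve lies 54 mm away at -y. Axes as for the tin
- tall_tin_crimp (a point): underside of the raised bend in the middle of the tall tin's bail, where the hook must bear: 5 mm wire, 14 mm wide along y at its top, 6 mm higher than the sleeves. This point lies on the tin's axis, 123.5 mm above its underside; axes as for the tin
- hook_saddle (a point): lowest point inside the balance's hook (top of its 7 mm wire), 218 mm above the bench unloaded; rides down with the sprung carriage. Axes of the balance: z up; hook opens upward, tip toward -x, so the bail must lie along y. Tip rises 20 mm above the saddle, 16 mm ahead of it; shank and arm behind, 18 mm; gap at the top 24 mm. Column, 297 mm high, stands 120 mm behind
- hook (a joint): dip of the sprung hook in m, 0 unloaded, grows downward, stop at 0.07. The spring takes 78.5 N/m (each 5 mm division is 40 g) and is lightly damped: it swings at about 2 to 3 Hz and takes 2 to 3 s to come to rest. Letting go with more than about 0.4 N (5 mm) out of balance counts as a drop or spring-back, as does driving it faster than 80 mm/s
- pointer_tip (a point): tip of the carriage's forked pointer (a black blade on each face of the white scale plate, 5 mm divisions, at the +y side of the column), moves down with the hook; 190 mm above the bench when unloaded
- index_tip (a point): tip of the forked index (the same black blades), facing the pointer from the other side of the scale; it rides on a thin upright rod with friction and stays where it is left
- index_knob (a point): middle of the black knob on top of the index rod, 18 mm across and 22 mm high; it stands 123 mm above the index tip and moves with it. Its rod stands 88 mm to the left (+y of the balance) of the column; a 22 mm bush round the rod ends 94 mm below the knob's middle when the index is at the top, 38 mm or more at any weight of the tin. Sliding takes about 2 N
- index (a joint): travel of the index in m, 0 at the top, grows downward, to 0.065; on the same scale as the hook's dip (equal values are level)
- short_tin_center (a point): the shorter lidded tin of the same make, 84 mm across and 42 mm high, bail to 101 mm; point at the middle of its body (21 mm up). Not to be moved
- sample_pot_1: plastic sample pot with light grey lid, 63 mm across, 55 mm high; origin under its centre. Bystander
- sample_pot_3: plastic sample pot with blue lid, 63 mm across, 55 mm high; origin under its centre. Bystander
- beaker_2: glass beaker, 66 mm across, 78 mm high; origin under its centre. Bystander
- vial_2: glass vial with a pipette standing in it, 49 mm across, 126 mm high; origin under its centre. Bystander
Mind the look-alikes: they are no part of the job. What is shaped like the part that bears tall_tin_center but blue or red is not meant.

How it is judged (in metres and radians):
On the way:
1. the tall tin hangs by its bail on the hook, let go, and the hook has come to rest (distance between tall_tin_crimp and hook_saddle below 0.014 m and value of joint hook above 0.012 m and contact force between hook and tall_tin above 0.7 N and angle between tall_tin_center's own z axis and vertical below 0.2 rad and velocity of joint hook between -0.012 and 0.012 m/s and contact force between the fingers and tall_tin below 0.3 N), for 0.5 s.
At the end, for the whole second after the job is handed in: the tall tin hangs freely and at rest from the hook by the middle of its bail (bend within 14 mm of the saddle, tilted less than 0.2 rad, hook moving less than 12 mm/s), nothing holds it, the index tip is within 4 mm of the pointer's height, and the short tin stands within 20 mm of where it was (all of step 1 and z of index_tip in the frame of pointer_tip between -0.004 and 0.004 m and linear speed of tall_tin below 0.03 m/s and distance of short_tin_center from where it was at the start of the episode below 0.02 m); the robot touches nothing.
It fails at once if the hook drops or springs back (faster than 0.08 m/s) (velocity of joint hook above 0.08 m/s or velocity of joint hook below -0.08 m/s).
It fails at once if the hook is forced to its bottom stop (dip over 66 mm) (value of joint hook above 0.066 m).
It fails at once if the tall tin is tipped by more than 0.6 rad (angle between tall_tin_center's own z axis and vertical above 0.6 rad).
It fails at once if the other tin, a pot, the beaker or the vial is shifted by more than 20 mm (distance of any of short_tin_center, sample_pot_1, sample_pot_3, beaker_2, vial_2 from where it was at the start of the episode above 0.02 m).
It also fails if it takes over 64 s, if anything falls off the work surface, if the arm or the gripper's body presses on something with over 40 N, if the wrist force passes 120 N, or if a joint passes its speed limit or range.

ROBOT

A 6-joint arm with a two-finger parallel gripper is mounted at the origin on the work surface; the furniture and walls round the work are solid. World frame = base frame: x ahead of the robot, y to its left, z up, the work surface at z = 0. Lengths are in mm, angles in rad, forces in N, time in s.
With the tool pointing down it reaches from about 275 to 825 mm from the base axis. Payload 4.9 kg.
Tool frame: the origin (TCP) lies at the very end of the fingers, on their centre line; the grasp point (between the pads) lies 19 mm behind it; z points along the fingers, y is the direction in which the jaws open and shut (so a half turn about z gives the same grasp; the last joint's range is limited). The gripper opens to 85 mm and grips with 20 to 120 N. Pads are 22 mm wide; open, the fingers measure 114 mm over their backs; the gripper's body (76 mm by 85 mm) begins 54 mm behind the grasp point. The pads swing forward as they close: fully open they stand 13 mm farther back than shut.
Start: joints at [-1.407, 0.326, -0.193, 1.052, 0, 1.437], TCP at [161.392, -525.805, 231.281] pointing down, gripper open.
Joint ranges: [-2.65, 2.65], [-0.97, 1.79], [-1.3, 1.35], [-1.93, 2.1], [-1.47, 1.37], [-3.14, 3.14]. Speed limits (rad/s): [2.57, 2.57, 3.14, 3.14, 3.14, 3.14].

INTERFACE

Orientations are given as [roll, pitch, yaw] about the fixed x, y, z axes, in that order (R = Rz(yaw) Ry(pitch) Rx(roll)).
In Python, from plant import r, kinematics, vision, models gives the robot as it stands. Calls block until the motion is done:
- r.move_pose(position, orientation): joint-space move of the TCP to a pose.
- r.movel(position, rotation=None, speed=150, stop_force=None): straight line of the TCP; rotation=None keeps the orientation; speed is the mean speed in mm/s. With stop_force (N) it stops when the force on the tool has changed by that much, and returns True; else False.
- r.move_joints(angles): joint-space move.
- r.set_gripper(opening): finger opening in mm; the grip force is fixed at half the most; returns when the fingers have stopped.
- r.pause(seconds).
- kinematics.solve_ik(position, orientation): joint angles nearest the present ones, or None.
- r.get_obs(): the state.
- vision.camera(name): name is "scene" or "side" or "wrist"; returns the picture (420x560x3 uint8, red, green, blue); there is no depth.
- vision.camera_params(name): a dict with "fovy" (degrees; the focal length in pixels is half the picture's height over the tangent of half this angle, whatever the lens; pixels are square), "cx", "cy" (the principal point, pixels), "cam_to_world" (4x4, takes a point from camera to world coordinates); the wrist camera has in their place "tool_from_camera" (4x4, takes a point from camera to tool coordinates, whose origin is the TCP and whose axes are the flange's). Camera axes: x right, y down, z forward; pixel columns grow to the right and rows downward; lengths in mm; the calibration is good to about 2 mm. A picture is of the moment at which its call begins: read the wrist's pose just before it. camera_params takes no time and is no camera call.
A pose or a line that the arm cannot do raises r.MotionError and nothing moves.
- r.finish_job(): hands the job in, once; it reports no verdict.
Trained networks look in the newest picture that a camera, given by its name, has taken for a name from the list of things; names that differ only in an ending like _2 or _b are one class to them, and where a whole thing is asked for, a point or a joint stands for the part that bears it (a point fixed in the world has none). Each returns a list of dicts, best first, with "score" (0 to 1); they miss things now and then, are a little off and sometimes report something else, mostly with a low value. They report only what shows in the picture. A call takes as long as a camera call. They do not tell look-alikes from the thing itself.
- models.spot_in(camera, label): "box" ([left, top, width, height] in pixels, round what is visible of it).
The state is a dict: "time_s": time; "joints": joint angles; "joint_vel": joint speeds; "effort": joint torques, N m; "tool_pos": TCP position; "tool_rot": TCP orientation; "contact_force": force on the tool from outside, world axes, zero at the start; "ft_torque": the same for the moment, N m; "grip_width": finger opening in mm.
Only numpy, scipy, OpenCV 4.12 (cv2) and the standard library are available. Lean on these libraries where they do the work, as an engineer would, in place of code of your own. Each camera call takes 0.05 s, during which the arm holds its last target. There are 200 camera calls.

## Working session

There is one attempt and no reset: what is moved stays moved. The work goes in short steps, each a Python script; the robot and the scene stay as the last script left them, time stands still between calls to the robot, and variables do not carry over. Pictures are saved under pics/ and viewed, about 8 in all and at most 12, crops included, and the job is handed in when it is done.

```bash
mkdir -p pics; ls; python3 - <<'E'
from plant import r,kinematics,vision,models
import cv2,numpy as np
np.set_printoptions(precision=3,suppress=True)
for c in ["scene","side","wrist"]:
    im=vision.camera(c); cv2.imwrite(f"pics/{c}0.png",im[:,:,::-1]); p=vision.camera_params(c); print(c,p)
    for l in ["tall_tin_center","tall_tin_grip","tall_tin_crimp","hook_saddle","pointer_tip","index_tip","index_knob","short_tin_center"]:
        print(l,[(np.round(d["box"],1).tolist(),round(d["score"],2)) for d in models.spot_in(c,l)[:3]])
o=r.get_obs();print(o)
a=cv2.imread("pics/scene0.png");b=cv2.imread("pics/side0.png")
E
```

```text
pics
scene {'fovy': 56.9227596982176, 'cx': 278.20013534626185, 'cy': 216.44748002117004, 'cam_to_world': array([[  -0.635,   -0.58 ,    0.51 ,  -65.248],
       [  -0.772,    0.47 ,   -0.428,  397.267],
       [   0.008,   -0.665,   -0.746, 1039.331],
       [   0.   ,    0.   ,    0.   ,    1.   ]])}
tall_tin_center [([407.7, 211.5, 33.5, 38.1], 0.89), ([382.3, 240.1, 32.9, 39.4], 0.71), ([325.2, 215.1, 15.3, 30.8], 0.61)]
tall_tin_grip [([406.2, 209.4, 35.1, 43.0], 0.96), ([382.3, 242.9, 34.5, 36.4], 0.66), ([240.5, 179.7, 18.6, 36.9], 0.62)]
tall_tin_crimp [([406.7, 222.3, 32.3, 27.7], 0.98), ([383.8, 244.2, 30.8, 36.5], 0.83), ([364.6, 261.1, 12.6, 24.5], 0.76)]
hook_saddle [([229.6, 188.2, 28.7, 36.0], 0.97)]
pointer_tip [([226.8, 186.1, 29.9, 34.3], 0.83), ([154.7, 268.4, 25.1, 32.5], 0.29)]
index_tip [([226.8, 189.1, 32.6, 34.2], 0.68), ([204.4, 179.8, 13.9, 52.1], 0.61), ([174.6, 317.8, 34.5, 40.5], 0.19)]
index_knob [([201.4, 182.5, 19.1, 47.0], 0.58)]
short_tin_center [([173.7, 313.8, 35.3, 43.8], 0.94), ([298.5, 203.7, 11.5, 20.3], 0.24)]
side {'fovy': 57.752052759638026,
[... 1271 characters left out ...]
), ([6.5, 1.4, 161.0, 90.8], 0.85)]
tall_tin_grip [([215.8, 0.9, 106.8, 128.7], 0.74)]
tall_tin_crimp [([218.7, 0.0, 109.3, 132.1], 0.89), ([4.9, 0.3, 159.7, 93.1], 0.56)]
hook_saddle []
pointer_tip []
index_tip []
index_knob []
short_tin_center []
{'time_s': 1.35, 'joints': array([-1.407,  0.326, -0.193,  1.052,  0.   ,  1.437]), 'joint_vel': array([-0.   , -0.   ,  0.001, -0.001, -0.002,  0.001]), 'effort': array([  0.001, -44.334,  26.276,   0.001,  -0.   ,  -0.   ]), 'tool_pos': array([ 161.409, -525.816,  231.3  ]), 'tool_rot': array([ 3.142, -0.   ,  0.298]), 'contact_force': array([-0.416, -0.031, -0.312]), 'ft_torque': array([ 0.025, -0.036, -0.009]), 'grip_width': 85.14634299813767}
```

```bash
python3 - <<'E'
import cv2
a=cv2.imread("pics/scene0.png");b=cv2.imread("pics/side0.png")
cv2.imwrite("pics/a.png",cv2.resize(a[130:400,130:480],None,fx=2.2,fy=2.2,interpolation=3))
cv2.imwrite("pics/b.png",cv2.resize(b[130:370,110:430],None,fx=2.4,fy=2.4,interpolation=3))
E
```

```text
(no output)
```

View pics/a.png

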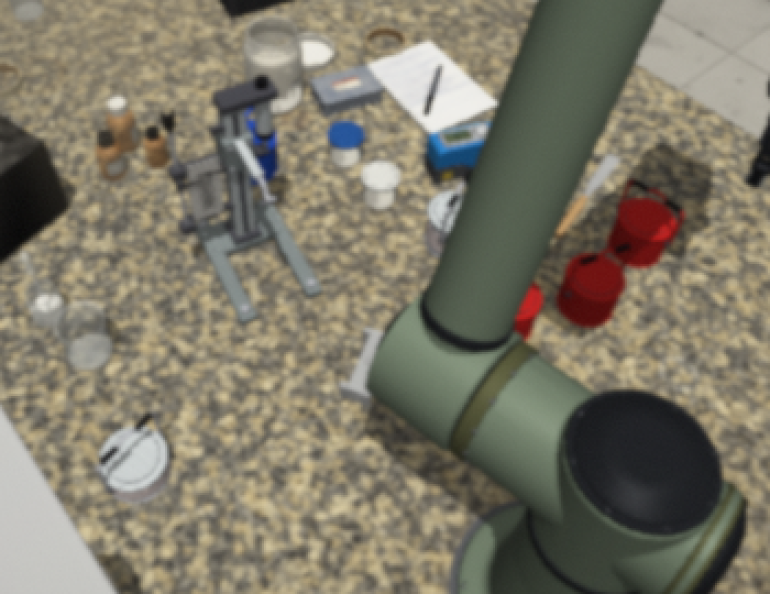

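View pics/b.png

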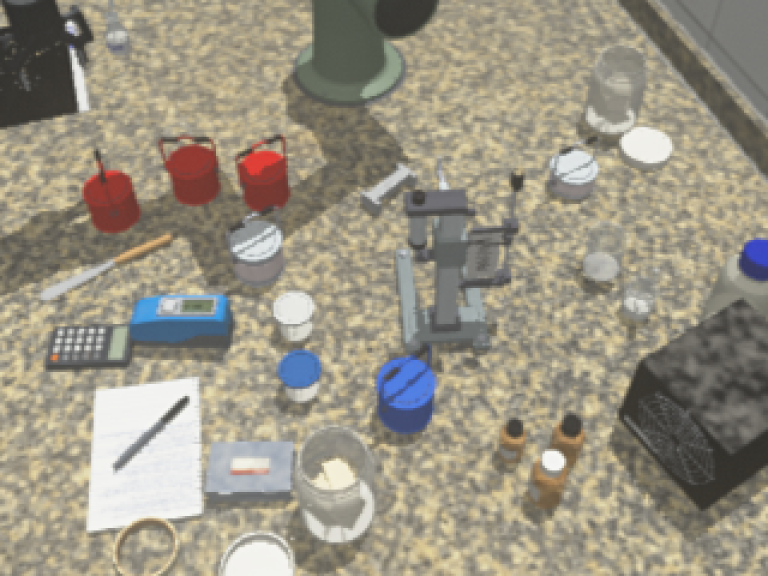

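```bash
cat > h.py <<'E'
from plant import r,kinematics,vision,models
import cv2,numpy as np
from scipy.spatial.transform import Rotation as R
np.set_printoptions(precision=3,suppress=True)
def cam(name,obs=None):
    p=vision.camera_params(name); f=210/np.tan(np.radians(p["fovy"]/2))
    if name=="wrist":
        T=np.eye(4);T[:3,:3]=R.from_euler("xyz",obs["tool_rot"]).as_matrix();T[:3,3]=obs["tool_pos"];M=T@p["tool_from_camera"]
    else: M=p["cam_to_world"]
    return f,p["cx"],p["cy"],M
def ray(c,uv):
    f,cx,cy,M=c; d=M[:3,:3]@np.array([(uv[0]-cx)/f,(uv[1]-cy)/f,1]); return M[:3,3],d/np.linalg.norm(d)
def onz(c,uv,z):
    o,d=ray(c,uv); return o+d*(z-o[2])/d[2]
def tri(*cu):
    A=np.zeros((3,3));b=np.zeros(3);L=[ray(c,u) for c,u in cu]
    for o,d in L: P=np.eye(3)-np.outer(d,d);A+=P;b+=P@o
    x=np.linalg.solve(A,b); return x,[np.linalg.norm(np.cross(x-o,d)) for o,d in L]
def proj(c,X):
    f,cx,cy,M=c;q=M[:3,:3].T@(np.asarray(X,float)-M[:3,3]);return np.array([f*q[0]/q[2]+cx,f*q[1]/q[2]+cy])
def shot(name,file):
    o=r.get_obs();im=vision.camera(name)[:,:,::-1].copy();cv2.imwrite("pics/"+file+".png",im);np.save("pics/"+file+".npy",np.r_[o["tool_pos"],o["tool_rot"]]);return cam(name,o),im
def saved(file):
    v=np.load("pics/"+file+".npy");return cam("wrist",dict(tool_pos=v[:3],tool_rot=v[3:]))
E
python3 - <<'E'
from h import *
S,D=cam("scene"),cam("side")
sc=lambda u,v:(130+u/2.2,130+v/2.2); sd=lambda u,v:(110+u/2.4,130+v/2.4)
print("tall",onz(D,sd(256,238),70), onz(D,sd(258,272),0))
print("short",onz(D,sd(574,168),42),onz(S,sc(136,458),42))
print("knob",tri((S,sc(168,120)),(D,sd(517,182))))
print("topknob",tri((S,sc(262,85)),(D,sd(419,198))))
print("feet",[onz(S,sc(*p),10) for p in [(246,312),(313,287),(212,245),(268,210)]])
print("pots",onz(D,sd(295,303),55),onz(D,sd(300,370),55),"bv",onz(D,sd(601,268),10),onz(D,sd(637,300),10))
print("redpots",[onz(D,sd(*p),60) for p in [(110,195),(192,165),(263,165)]], "blue",onz(D,sd(406,380),70))
E
```

```text
tall [ 441.003 -278.513   70.   ] [ 453.045 -285.729    0.   ]
short [433.557 285.97   42.   ] [423.854 285.118  42.   ]
knob (array([653.739,  54.455, 302.178]), [np.float64(0.831550252328156), np.float64(0.8315502523281906)])
topknob (array([636.652, -77.952, 298.348]), [np.float64(1.2697754574859437), np.float64(1.2697754574861595)])
feet [array([529.728,  45.514,  10.   ]), array([503.099, -56.393,  10.   ]), array([661.258,  14.388,  10.   ]), array([663.62 , -94.175,  10.   ])]
pots [ 572.906 -248.603   55.   ] [ 689.413 -270.086   55.   ] bv [627.066 245.654  10.   ] [702.511 270.197  10.   ]
redpots [array([ 263.365, -490.558,   60.   ]), array([ 235.852, -347.914,   60.   ]), array([ 274.282, -231.18 ,   60.   ])] blue [ 760.646 -134.559   70.   ]
```

```bash
cat >> h.py <<'E'
def lookat(C,T,up=(0,0,1)):
    C,T=np.array(C,float),np.array(T,float);z=(T-C)/np.linalg.norm(T-C);x=np.cross(z,up);x/=np.linalg.norm(x);y=np.cross(z,x)
    M=np.eye(4);M[:3,:3]=np.c_[x,y,z];M[:3,3]=C
    W=M@np.linalg.inv(vision.camera_params("wrist")["tool_from_camera"]);return W[:3,3],R.from_matrix(W[:3,:3]).as_euler("xyz")
E
python3 - <<'E'
from h import *
r.move_pose([465,-285,290],[np.pi,0,0.3]); r.pause(.3)
shot("wrist","w1")
for n,C,T in [("w2",(300,40,430),(560,0,230)),("w3",(330,-160,450),(570,0,230))]:
    p,q=lookat(C,T); 
    s=kinematics.solve_ik(p,q); print(n,p,q,s)
    if s is not None: r.move_pose(p,q); r.pause(.3); shot("wrist",n)
print(r.get_obs()["time_s"])
w=[cv2.imread(f"pics/{n}.png") for n in("w1","w2")]
cv2.imwrite("pics/c.png",cv2.resize(w[0],None,fx=1.4,fy=1.4))
E
```

```text
w2 [408.313  23.974 308.995] [-3.139 -1.23  -0.154] None
w3 [420.597 -98.845 328.827] [-3.139 -1.229  0.586] [-1.189  0.144 -0.791  1.16   1.173  1.013]
4.5917[ WARN:0@9.001] global loadsave.cpp:275 findDecoder imread_('pics/w2.png'): can't open/read file: check file path/integrity
```

View pics/c.png

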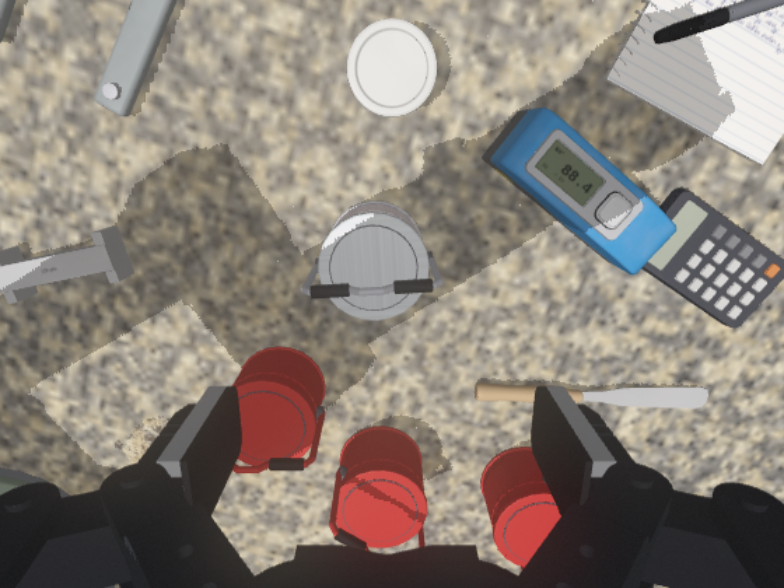

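View pics/w3.png

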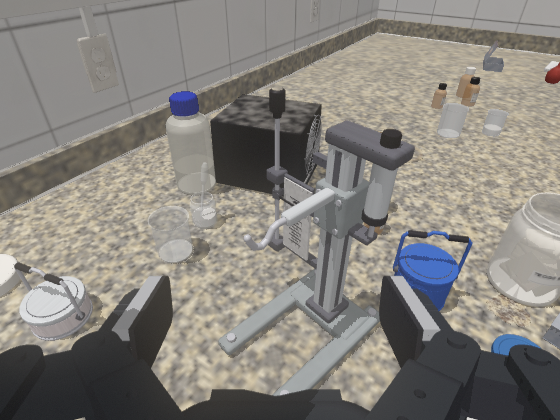

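```bash
python3 - <<'E'
from h import *
c=saved("w1"); a=onz(c,(235,207.9),120);b=onz(c,(295,204.3),120);print("sleeves",a,b,np.linalg.norm(a-b),"lid",onz(c,(373.5/1.4,268/1.4),70))
for C,T in [((470,10,520),(560,0,218)),((440,10,510),(560,0,218)),((470,-60,530),(560,0,218))]:
    p,q=lookat(C,T); s=kinematics.solve_ik(p,q); print(p,q,s)
    if s is not None and abs(s-r.get_obs()["joints"]).max()<3: r.move_pose(p,q); r.pause(.3); shot("wrist","w4"); break
im=cv2.imread("pics/w4.png");w3=cv2.imread("pics/w3.png")
k=cv2.resize(w3[80:270,220:410],(600,600),interpolation=3)
cv2.imwrite("pics/w3z.png",k)
E
```

```text
sleeves [ 434.74  -256.466  120.   ] [ 454.165 -307.699  120.   ] 54.79159616297305 lid [ 445.119 -282.405   70.   ]
[486.144   8.536 356.993] [-3.141 -0.601 -0.112] [-0.147 -0.303 -0.697  0.575  0.02   3.112]
```

View pics/w4.png

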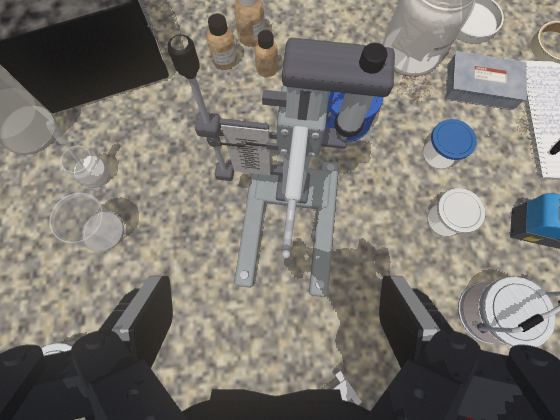

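View pics/w3z.png

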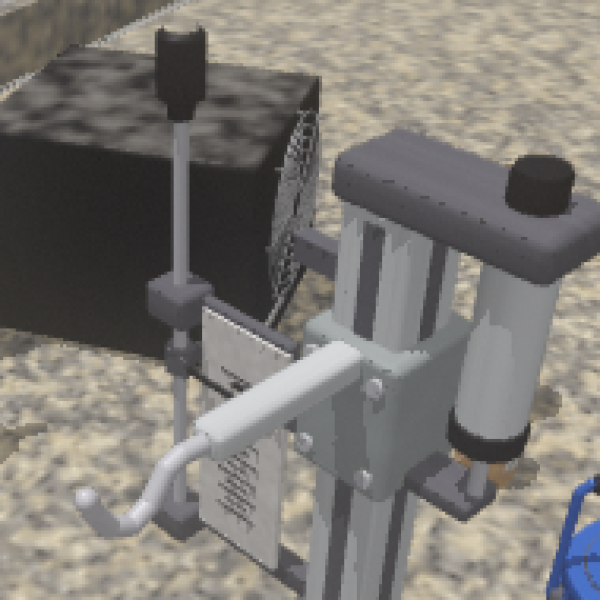

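```bash
python3 - <<'E'
from h import *
c3,c4=saved("w3"),saved("w4"); z=lambda u,v:(220+u*.3167,80+v*.3167)
pts=dict(tip=(z(85,497),(286,253)),junc=(z(208,440),(289.5,198)),root=(z(345,362),(296.5,127)),knob=(z(180,78),(184,57)))
X={}
for n,(a,b) in pts.items(): X[n],e=tri((c3,a),(c4,b)); print(n,X[n],e[0])
d=X["root"]-X["tip"];print("yaw tip-root",np.arctan2(d[1],d[0]));d=X["junc"]-X["tip"];print("tip-junc",np.arctan2(d[1],d[0]))
print("feet",[onz(c4,p,12) for p in [(244,275),(319,287),(257.5,195),(329,203)]])
print("screws/bar edge z297",[onz(c4,p,297) for p in [(286,82),(391,95)]], [onz(c4,p,297) for p in [(289,40),(391,52)]])
for yaw in(-.1,-.15,-.2,-.25,-.3):
    dd=np.array([np.cos(yaw),np.sin(yaw),0]);t=X["tip"]; s=np.r_[t[:2]+16*dd[:2],218]; print(yaw,s,proj(c3,s)) 
print("saddle on z",onz(c3,z(122,518),218))
E
```

```text
tip [517.457  -4.469 235.116] 0.09045477041153788
junc [566.146 -14.096 227.249] 0.7634902342620857
root [634.291 -28.54  223.467] 0.2340531223730611
knob [656.903  55.507 300.249] 0.569971685058025
yaw tip-root -0.2031865129816864
tip-junc -0.19520340630682637
feet [array([530.931,  46.534,  12.   ]), array([503.026, -55.023,  12.   ]), array([646.189,  16.362,  12.   ]), array([621.969, -87.491,  12.   ])]
screws/bar edge z297 [array([630.456, -16.4  , 297.   ]), array([611.386, -89.458, 297.   ])] [array([666.749, -23.046, 297.   ]), array([647.588, -96.926, 297.   ])]
-0.1 [533.377  -6.066 218.   ] [259.366 242.164]
-0.15 [533.278  -6.86  218.   ] [259.981 242.538]
-0.2 [533.138  -7.648 218.   ] [260.568 242.934]
-0.25 [532.96   -8.427 218.   ] [261.126 243.351]
-0.3 [532.743  -9.197 218.   ] [261.653 243.789]
saddle on z [530.856  -7.035 218.   ]
```

```bash
cat >> h.py <<'E'
A,B=np.array([434.74,-256.47]),np.array([454.17,-307.70])
TIN=(A+B)/2; YT=(A-B)/np.linalg.norm(A-B); YAWB=-0.235
BX=np.array([np.cos(YAWB),np.sin(YAWB)]);BY=np.array([-BX[1],BX[0]])
SAD=np.array([533.,-7.8])
def F(n=8):
    v=[]
    for _ in range(n): v.append(r.get_obs()["contact_force"]);r.pause(.03)
    return np.mean(v,0)
E
python3 - <<'E'
from h import *
for s in(1,-1):
  for k in(1,-1):
    g=TIN+s*28*YT; yt=np.arctan2(*(k*YT)[::-1]); h=SAD+s*28*BY; yh=np.arctan2(*(k*BY)[::-1])
    print(s,k,yt,yh)
    for P in [(g,200,yt),(g,101,yt),(h-90*BX,230,yh),(h,200,yh),(h,150,yh)]: print("  ",kinematics.solve_ik([*P[0],P[1]],[np.pi,0,P[2]]))
E
```

```text
1 1 1.9333052574806266 1.3357963267948967
   [-0.679  0.267 -0.36   0.944  0.     0.53 ]
   [-0.679  0.375 -0.493  0.703  0.     0.53 ]
   [-0.074  0.149 -0.43   0.992  0.     1.732]
   [-0.101  0.331 -0.27   0.97   0.     1.705]
   [-0.101  0.376 -0.341  0.853  0.     1.705]
1 -1 -1.2082873961091665 -1.8057963267948967
   [-0.679  0.267 -0.36   0.944  0.    -2.612]
   [-0.679  0.375 -0.493  0.703  0.    -2.612]
   [-0.074  0.149 -0.43   0.992  0.    -1.41 ]
   [-0.101  0.331 -0.27   0.97   0.    -1.437]
   [-0.101  0.376 -0.341  0.853  0.    -1.437]
-1 1 1.9333052574806266 1.3357963267948967
   [-0.731  0.347 -0.245  0.978  0.     0.478]
   [-0.731  0.446 -0.375  0.75   0.     0.478]
   [-0.2    0.122 -0.463  0.987  0.     1.605]
   [-0.206  0.309 -0.301  0.961  0.     1.599]
   [-0.206  0.356 -0.373  0.842  0.     1.599]
-1 -1 -1.2082873961091665 -1.8057963267948967
   [-0.731  0.347 -0.245  0.978  0.    -2.664]
   [-0.731  0.446 -0.375  0.75   0.    -2.664]
   [-0.2    0.122 -0.463  0.987  0.    -1.536]
   [-0.206  0.309 -0.301  0.961  0.    -1.542]
   [-0.206  0.356 -0.373  0.842  0.    -1.542]
```

The candidates for the tall tin in the w1 picture (1.4x) are the grey tin at (373,268) and three red ones at (270,410), (380,490) and (530,500). A blue one shows elsewhere, and the other grey tin at w3 (55,300) is short. The grey tin at (373,268) fits: it is metal and its sleeve spacing comes out at 54.8 mm for a 120 mm bail. I'll grasp it by the sleeve at (413,286).

```bash
python3 - <<'E'
from h import *
g=TIN-28*YT; o=[np.pi,0,np.arctan2(YT[1],YT[0])]
r.move_pose([*g,180],o); r.set_gripper(50); r.pause(.4); f0=F(); print("base",f0)
print(r.movel([*g,101],speed=80,stop_force=8), r.get_obs()["tool_pos"])
r.set_gripper(0); print("grip",r.get_obs()["grip_width"])
r.movel([*g,111],speed=40); r.pause(.4); f1=F(); print("lift10",f1,f1-f0)
r.movel([*g,180],speed=80); r.pause(.5); f1=F(); print("lift",f1,f1-f0,r.get_obs()["ft_torque"],r.get_obs()["grip_width"])
np.save("f0.npy",f0); shot("side","s1"); shot("wrist","w5"); print(r.get_obs()["time_s"])
a=cv2.imread("pics/w5.png");b=cv2.imread("pics/s1.png")[150:360,140:420]
cv2.imwrite("pics/d.png",np.vstack([cv2.resize(a,(400,300)),cv2.resize(b,(400,300))]))
E
```

```text
base [ 0.005 -0.211  0.132]
False [ 454.735 -308.568  101.51 ]
grip 7.051406373253856
lift10 [-0.16  -0.066 -1.436] [-0.165  0.145 -1.568]
lift [-0.109 -0.379 -1.32 ] [-0.115 -0.167 -1.451] [-0.031 -0.028 -0.053] 6.50025648328305
14.6833
```

View pics/d.png

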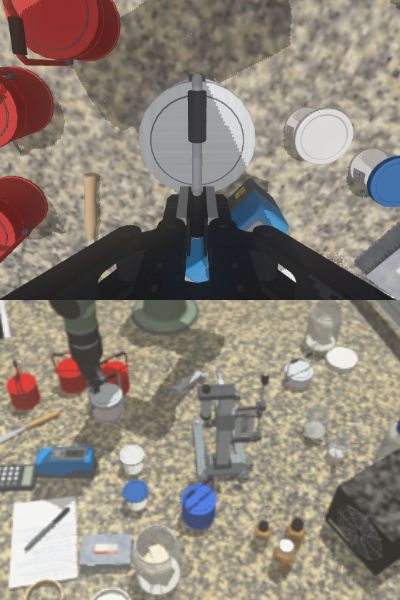

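```bash
python3 - <<'E'
from h import *
o=[np.pi,0,np.arctan2(BY[1],BY[0])]; h=SAD-28*BY; Z=218+33-22
p=r.get_obs()["tool_pos"]; r.movel([p[0],p[1],Z],speed=120)
r.move_pose([*(h-110*BX),Z],o); r.movel([*(h-45*BX),Z],speed=60,stop_force=5); r.pause(.4)
print(F(),r.get_obs()["tool_pos"],r.get_obs()["time_s"])
c,_=shot("wrist","w6"); 
tool=r.get_obs()["tool_pos"]; cr=np.r_[(tool[:2]+28*BY),Z+22]
print("pred crimp",proj(c,cr+[0,0,5]),"tip",proj(c,[*(SAD-16*BX),235]),"saddle",proj(c,[*SAD,218]))
a=cv2.imread("pics/w6.png"); cv2.imwrite("pics/e.png",cv2.resize(a,None,fx=1.4,fy=1.4))
E
```

```text
[ 0.073  0.068 -1.323] [482.719 -24.572 229.007] 18.2917
pred crimp [275.923 242.108] tip [347.297 221.841] saddle [375.605 209.117]
```

View pics/e.png

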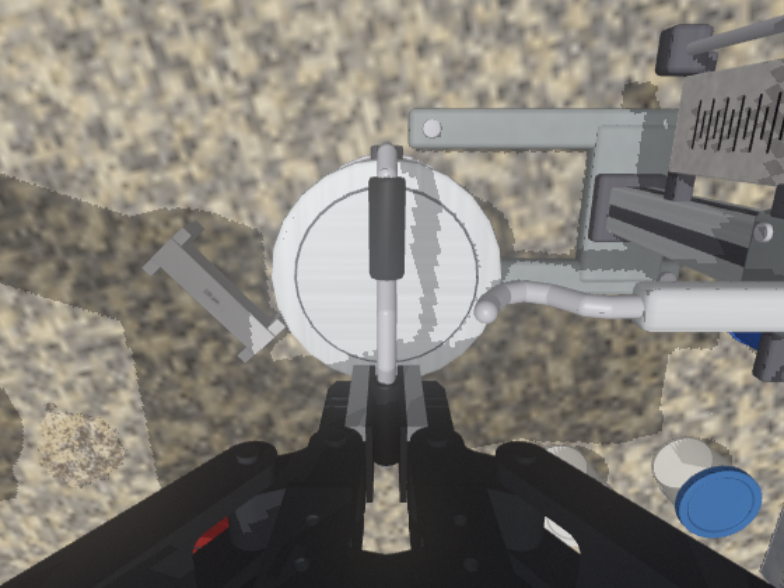

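```bash
python3 - <<'E'
from h import *
h=SAD-28*BY
print(r.movel([*h,229],speed=50,stop_force=4)); r.pause(.2); print(F())
print(r.movel([*h,200],speed=40,stop_force=4)); r.pause(.2); print(F())
for z in [196,192,188,184,181,178]:
    r.movel([*h,z],speed=12,stop_force=6); r.pause(.4); f=F(10); print(z,f, r.get_obs()["tool_pos"],r.get_obs()["ft_torque"])
    if f[2]>0.0: break
c,_=shot("wrist","w7"); print(r.get_obs()["time_s"])
a=cv2.imread("pics/w7.png"); cv2.imwrite("pics/f.png",cv2.resize(a[120:340,180:480],None,fx=2.6,fy=2.6))
E
```

```text
False
[-0.075 -0.125 -1.475]
False
[ 0.19  -0.176 -1.563]
196 [-0.152 -0.036 -1.273] [526.486 -35.021 195.992] [-0.066  0.009 -0.009]
192 [-0.459 -0.021 -0.943] [526.42  -35.    191.994] [0.011 0.068 0.046]
188 [-0.45   0.289 -1.116] [526.501 -35.07  188.01 ] [-0.002  0.072  0.012]
184 [-0.177  0.295 -0.503] [526.494 -35.03  184.022] [ 0.032  0.11  -0.012]
181 [-0.406  0.306 -0.125] [526.482 -35.039 181.004] [0.051 0.041 0.016]
178 [-0.213  0.08   0.025] [526.501 -35.037 177.995] [0.049 0.052 0.028]
28.3833
```

View pics/f.png

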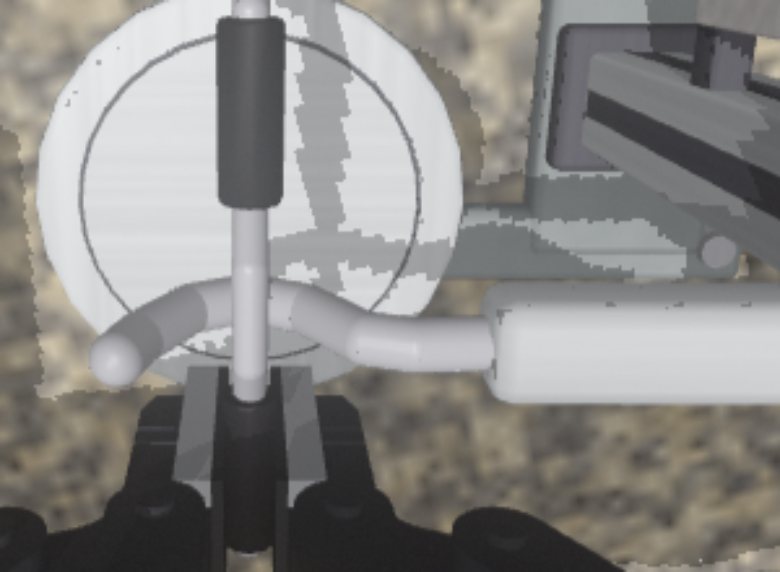

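The tin is seated: the crimp at (250,290) lies in the hook's bend, and the spring carries about 1.45 N. I'll go 1 mm lower, then let go.

```bash
python3 - <<'E'
from h import *
h=SAD-28*BY
r.movel([*h,177],speed=10); r.pause(.6); print(F(20))
r.set_gripper(40); r.pause(.3); f=F(20); print("free",f)
r.movel([*h,250],speed=60,stop_force=6); print(r.get_obs()["tool_pos"])
p=h-110*BX
r.move_pose([*p,330],[np.pi,0,np.arctan2(BY[1],BY[0])])
# view from the front
for C in [(330,-160,450),(340,-150,430),(330,-160,470)]:
    P,q=lookat(C,(570,10,210)); s=kinematics.solve_ik(P,q); print(P,s)
    if s is not None and abs(s-r.get_obs()["joints"]).max()<3:
        r.move_pose(P,q); r.pause(.8); shot("wrist","w8"); break
print(r.get_obs()["time_s"])
a=cv2.imread("pics/w8.png"); cv2.imwrite("pics/g.png",cv2.resize(a[70:290,200:420],(770,770))[:600])
E
```

```text
[-0.328  0.296  0.085]
free [ 0.144  0.009 -0.092]
[526.173 -34.972 249.54 ]
[416.086 -99.171 325.502] [-1.187  0.146 -0.769  1.186  1.133  0.996]
35.2083
```

View pics/g.png

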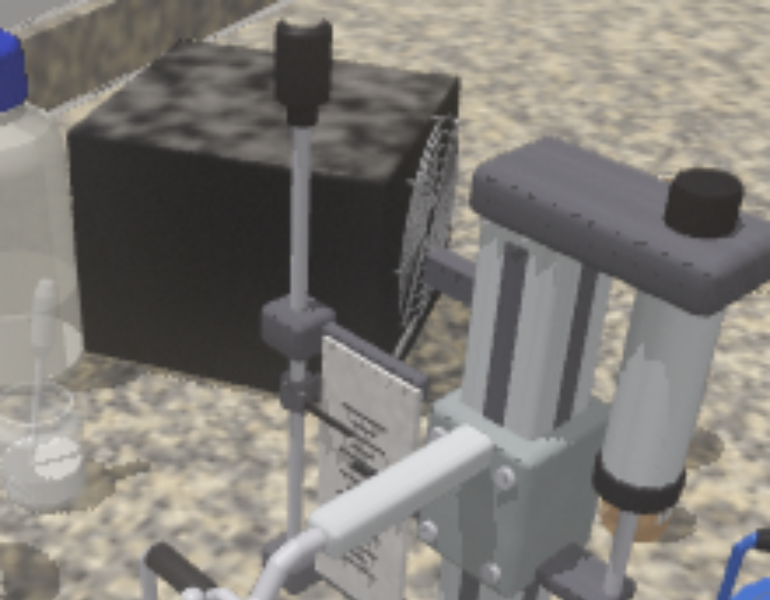

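```bash
python3 - <<'E'
from h import *
from scipy.optimize import minimize_scalar
c3,c4,c8=saved("w3"),saved("w4"),saved("w8"); z3=lambda u,v:(220+u*.3167,80+v*.3167); z8=lambda u,v:(200+u/3.5,70+v/3.5)
for n,a,b,dep in [("junc",(208,440),(320,528),33),("root",(345,362),(490,437),105),("scr1",(375,388),(505,477),95),("scr2",(305,443),(428,530),95),("scr3",(365,560),(492,573),95)]:
    o,d=ray(c3,z3(*a)); t=((SAD+dep*BX-o[:2])@BX)/(d[:2]@BX); X=o+t*d
    res=minimize_scalar(lambda k:np.sum((proj(c8,X-[0,0,k])-z8(*b))**2),bounds=(-5,60),method="bounded");print(n,X,res.x,res.fun**.5)
print("knob top",tri((c8,z8(304,27)),(c4,(180,43))),"knob mid",tri((c8,z8(304,62)),(c4,(183,53))))
for y in (0.,1.336,-.2,2.9): print(y,kinematics.solve_ik([656,55,330],[np.pi,0,y]),kinematics.solve_ik([656,55,300],[np.pi,0,y]))
E
```

```text
junc [565.227 -14.922 228.844] 16.696068451822125 1.1395305737994241
root [636.407 -26.847 221.724] 14.21628402638961 4.19872530288332
scr1 [621.788 -44.961 226.711] 18.644023466659334 0.13792859810285923
scr2 [628.209 -18.14  186.632] 18.382362779556363 0.34844060489140966
scr3 [620.461 -50.503 150.57 ] -4.999995160016007 10.34843521570289
knob top (array([654.863,  54.596, 317.071]), [np.float64(0.31032867676969483), np.float64(0.31032867676968795)]) knob mid (array([656.421,  55.332, 305.608]), [np.float64(0.3432986672389974), np.float64(0.34329866723909347)])
0.0 [-0.028  0.508  0.333  1.396  0.     3.113] [-0.028  0.51   0.263  1.324  0.     3.113]
1.336 [-0.028  0.508  0.333  1.396  0.     1.777] [-0.028  0.51   0.263  1.324  0.     1.777]
-0.2 [-0.028  0.508  0.333  1.396  0.    -2.97 ] [-0.028  0.51   0.263  1.324  0.    -2.97 ]
2.9 [-0.028  0.508  0.333  1.396  0.     0.213] [-0.028  0.51   0.263  1.324  0.     0.213]
```

```bash
python3 - <<'E'
from h import *
o=[np.pi,0,1.336]
r.move_pose([540,30,400],o); r.set_gripper(0)
r.move_pose([656,55.3,350],o); r.pause(.3); f0=F(6); 
print(r.movel([656,55.3,322],speed=60,stop_force=12))
for z in [318,314,310,305.7]:
    print(z,r.movel([656,55.3,z],speed=20,stop_force=12),F(4)-f0,r.get_obs()["tool_pos"])
r.movel([656,55.3,350],speed=80)
r.move_pose([540,30,400],o)
P,q=lookat((400,40,420),(640,20,180)); s=kinematics.solve_ik(P,q); print(s)
for C in [(480,90,420),(480,60,440),(440,60,470),(470,10,520)]:
    P,q=lookat(C,(640,25,180)); s=kinematics.solve_ik(P,q); print(C,P,s)
print(r.get_obs()["time_s"])
E
```

```text
False
318 False [-0.355 -0.585  0.408] [655.937  55.306 318.043]
314 False [-0.005 -0.069  0.147] [655.962  55.326 313.82 ]
310 False [-0.031 -0.269 -0.366] [655.951  55.282 309.823]
305.7 False [-0.131 -0.148  0.204] [655.96   55.286 305.572]
None
(480, 90, 420) [544.32   63.739 272.405] [ 0.245 -0.057 -1.007 -0.209 -0.493 -2.731]
(480, 60, 440) [538.838  47.005 288.408] [ 0.073 -0.177 -1.01  -0.113 -0.219 -2.953]
(440, 60, 470) [506.528  48.234 321.52 ] [ 0.059 -0.325 -1.051 -0.063 -0.184 -2.999]
(470, 10, 520) [515.136  13.86  363.288] [-0.261 -0.34  -0.816  0.351  0.243  2.887]
41.8333
```

```bash
python3 - <<'E'
from h import *
P,q=lookat((440,60,470),(640,25,180)); r.move_pose(P,q); r.pause(.3); c,a=shot("wrist","w9"); print(r.get_obs()["time_s"],r.get_obs()["joints"])
px=lambda b,z:proj(c,[*(np.array([656,55.3])),z])
print("knob top pred at z 306/317:",px(0,306),px(0,317))
cv2.imwrite("pics/i.png",cv2.resize(a[20:240,130:350],(800,800),interpolation=3)[:600])
E
```

```text
46.0917 [ 0.059 -0.325 -1.051 -0.063 -0.184 -2.999]
knob top pred at z 306/317: [228.753  98.621] [227.051  85.426]
```

View pics/i.png

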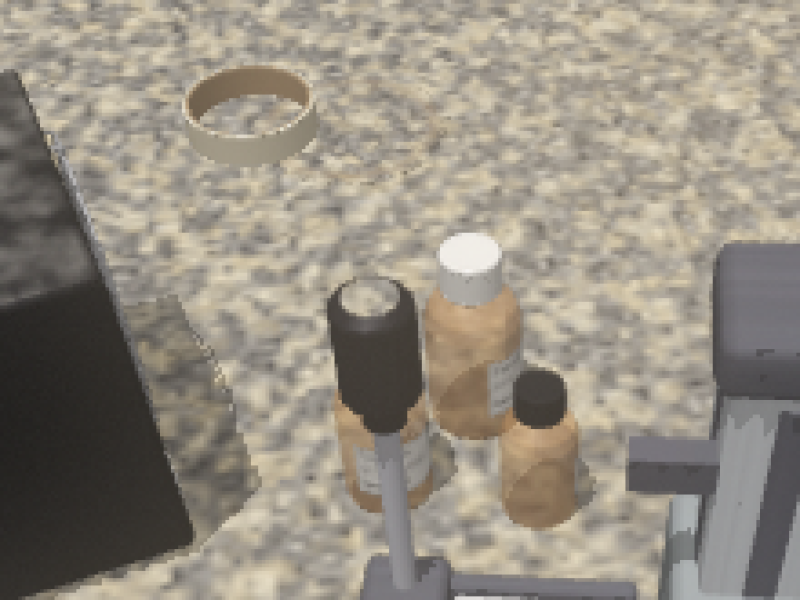

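```bash
python3 - <<'E'
import cv2
a=cv2.imread("pics/w9.png"); cv2.imwrite("pics/j.png",cv2.resize(a[165:315,180:380],(800,600),interpolation=3))
E
```

```text
(no output)
```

View pics/j.png

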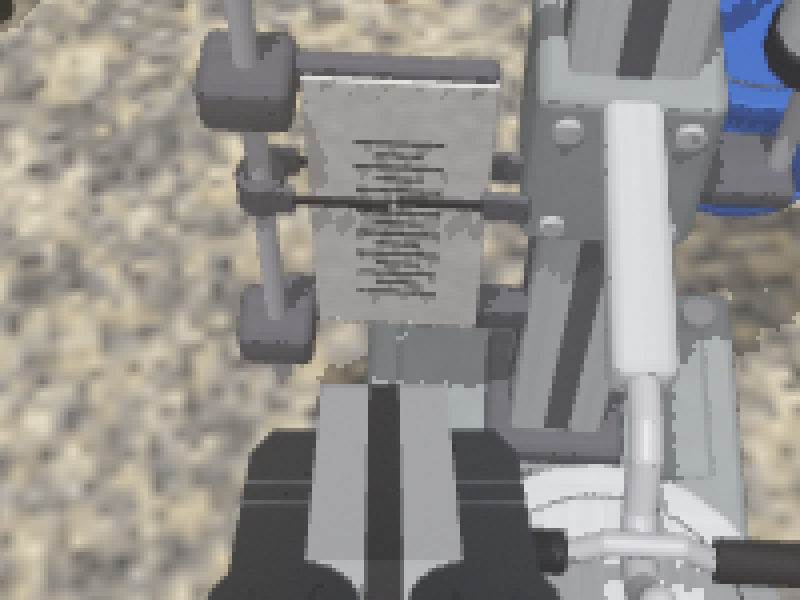

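```bash
python3 - <<'E'
from h import *
r.pause(1); print(F(6)); print(r.finish_job(), r.get_obs()["time_s"])
E
```

```text
[ 0.167  0.056 -0.092]
the job is handed in; nothing more can be done
the job is handed in; nothing more can be done
```

The tall grey tin is hanging on the balance hook by the bend in its bail. I slid the index level with the pointer and handed the job in at about 47 s of the 64 s allowed.

- **Hanging:** I carried the tin by one bail sleeve, moved it in from the front of the hook and lowered it with the spring until the wrist force was near zero. I then let go and moved clear.
- **Weight:** The carriage screws in the pictures put the hook about 18.4 mm down. The wrist forces gave roughly 17 to 19 mm (about 1.3 to 1.5 N). That makes the tin about 0.14 to 0.15 kg.
- **Index:** I pushed the knob with the closed fingers to the height worked out from that dip. In the last picture the index and pointer blades form one line, less than about 1 mm apart by eye.
- **Still and clear:** That picture also shows the bail resting on the hook with the gripper clear. I did not measure how still the tin was; I only waited a second before handing in.

**What disagreed or was not checked:**
- **Readings that didn't fit:** Two of the five picture points for the dip did not fit, so I ignored them. The wrist force did not clearly show the 2 N push on the knob; I judged the index only from the pictures.
- **Index start:** The index seemed to start about 7 mm below its top rather than at the top.
- **Other objects:** I did not measure the short tin, pots, beaker or vial again at the end. The robot never went near them.

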